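# Cactus pots back on their own saucers

## Task

After watering, the four terracotta cactus pots on the office desk were put back on the wrong saucers: the round pots stand on the square saucers and the square pots on the round ones. Set each pot upright in the middle of the saucer of its own shape and size (larger pot on larger saucer), the square pots squared up with their saucers; the cork mat is free for putting a pot down on the way. Leave the saucers where they are, and do not tip any pot or knock over the two-way radio.

Things in the scene. Friction and masses are not known exactly. Their poses are not given: they have to be found in the camera images.
- pot_round_large: The larger round terracotta cactus pot, about 260 g, 62 mm tall to the rim. A vertical collar 68 mm in diameter forms its top 20 mm; below, it tapers from 60 mm to a flat foot 46 mm in diameter. A group of three short column cacti reaches 24 mm above the rim, inside it. Grip it from above across the collar. Origin: centre of the foot's underside; z up.
- pot_round_small: The smaller round terracotta cactus pot, about 130 g, 46 mm tall to the rim. A vertical collar 48 mm in diameter forms its top 16 mm; below, it tapers from 42 mm to a flat foot 32 mm in diameter. A ball cactus reaches 16 mm above the rim, inside it. Grip it from above across the collar. Origin: centre of the foot's underside; z up.
- pot_square_large: The larger square terracotta cactus pot, about 260 g, 62 mm tall to the rim. A vertical collar 64 mm square forms its top 20 mm; below, it tapers from 57 mm to a flat foot 40 mm square. A ball cactus with a small offset reaches 21 mm above the rim, inside it. Grip it from above across the collar, on two parallel faces. Origin: centre of the foot's underside; z up; x, y square to its faces.
- pot_square_small: The smaller square terracotta cactus pot, about 130 g, 46 mm tall to the rim. A vertical collar 46 mm square forms its top 16 mm; below, it tapers from 40 mm to a flat foot 30 mm square. A rosette of pointed leaves reaches 19 mm above the rim, inside it. Grip it from above across the collar, on two parallel faces. Origin: centre of the foot's underside; z up; x, y square to its faces.
- saucer_round_large: The larger round terracotta saucer, 96 mm across the rim, 10 mm high, loose on the desk (about 130 g). Its flat floor is 4 mm above the desk and about 80 mm across inside the rim. Origin: centre of its underside; z up. Belongs to the larger round pot.
- saucer_round_small: The smaller round terracotta saucer, 76 mm across the rim, 10 mm high, loose on the desk (about 80 g). Its flat floor is 4 mm above the desk and about 60 mm across inside the rim. Origin: centre of its underside; z up. Belongs to the smaller round pot.
- saucer_square_large: The larger square terracotta saucer, 90 mm square outside, 82 mm inside, 10 mm high with 4 mm walls, loose on the desk (about 130 g). Its flat floor is 4 mm above the desk. Origin: centre of its underside; z up, x and y square to its sides. Belongs to the larger square pot.
- saucer_square_small: The smaller square terracotta saucer, 68 mm square outside, 60 mm inside, 10 mm high with 4 mm walls, loose on the desk (about 80 g). Its flat floor is 4 mm above the desk. Origin: centre of its underside; z up, x and y square to its sides. Belongs to the smaller square pot.
- cork_mat: Round cork mat, 110 mm in diameter, 4 mm thick, fixed flat on the desk; nothing stands on it at the start, so it is a free place to put one pot down. Origin: centre of its underside; z up.
- radio: Black two-way radio with an orange band, loose, standing upright at the robot's right, 34 x 56 mm, 105 mm tall, stub antenna to 160 mm. Origin: centre of its underside; z up. It is only in the way. The marker, eraser and memo pad lying between the saucers are under 21 mm high; a tape roll (19 mm) and a stapler (49 mm) lie to the right and left.
There are look-alikes about, which are no part of the job. What is shaped like the saucer_square_large but blue or red is not meant.

How it is judged (in metres and radians):
At the end, for the whole second after the job is handed in: Every pot stands on the floor of its own saucer (shape and size), upright within 0.1 rad, at rest, within 12 mm of the centre (foot 1 to 7.5 mm above the saucer's underside); square pots squared up within 0.25 rad, any way round; each saucer within 30 mm of its start (horizontal distance between pot_round_large and saucer_round_large below 0.012 m and z of pot_round_large in the frame of saucer_round_large between 0.001 and 0.0075 m and angle between each of pot_round_large, pot_round_small, pot_square_large, pot_square_small's own z axis and vertical below 0.1 rad and linear speed of each of pot_round_large, pot_round_small, pot_square_large, pot_square_small below 0.02 m/s and angular speed of each of pot_round_large, pot_round_small, pot_square_large, pot_square_small below 0.2 rad/s and horizontal distance between pot_round_small and saucer_round_small below 0.012 m and z of pot_round_small in the frame of saucer_round_small between 0.001 and 0.0075 m and horizontal distance between pot_square_large and saucer_square_large below 0.012 m and z of pot_square_large in the frame of saucer_square_large between 0.001 and 0.0075 m and (angle between the x axis of pot_square_large and the x axis of saucer_square_large, either way round below 0.25 rad or angle between the x axis of pot_square_large and the y axis of saucer_square_large, either way round below 0.25 rad) and horizontal distance between pot_square_small and saucer_square_small below 0.012 m and z of pot_square_small in the frame of saucer_square_small between 0.001 and 0.0075 m and (angle between the x axis of pot_square_small and the x axis of saucer_square_small, either way round below 0.25 rad or angle between the x axis of pot_square_small and the y axis of saucer_square_small, either way round below 0.25 rad) and distance of each of saucer_round_large, saucer_round_small, saucer_square_large, saucer_square_small from where it was at the start of the episode below 0.03 m); the robot touches nothing.
It fails at once if a pot is tipped by more than 40 degrees (angle between any of pot_round_large, pot_round_small, pot_square_large, pot_square_small's own z axis and vertical above 0.7 rad).
It fails at once if a saucer is moved more than 40 mm from its place (distance of any of saucer_round_large, saucer_round_small, saucer_square_large, saucer_square_small from where it was at the start of the episode above 0.04 m).
It fails at once if the two-way radio is knocked over (angle between radio's own z axis and vertical above 0.5 rad).
It also fails if it takes over 136 s, if anything falls off the work surface, if the arm or the gripper's body presses on something with over 40 N, if the wrist force passes 120 N, or if a joint passes its speed limit or range.

## Robot

A 6-joint arm with a two-finger parallel gripper is mounted at the origin on the work surface. World frame = base frame: x ahead of the robot, y to its left, z up, the work surface at z = 0. Lengths are in mm, angles in rad, forces in N, time in s.
With the tool pointing down it reaches from about 350 to 875 mm from the base axis. Payload 4.2 kg.
Tool frame: the origin (TCP) lies between the finger pads; the fingertips stand 25 mm ahead of it and the grasp point (between the pads) lies 6 mm ahead of it; z points along the fingers, y is the line along which they close (so a half turn about z gives the same grasp; the last joint's range is limited). The gripper opens to 85 mm and grips with 20 to 120 N. Pads are 22 mm wide; open, the fingers measure 114 mm over their backs; the gripper's body (76 mm by 85 mm) begins 54 mm behind the grasp point. The pads swing forward as they close: fully open they stand 13 mm farther back than shut.
Start: joints at [1.468, 0.385, 0.008, 0, -1.194, -0.259], TCP at [221.191, 584.529, 256.312] pointing down, gripper open.
Joint ranges: [-3.14, 3.14], [-1.21, 2.06], [-1.07, 1.41], [-3.16, 2.05], [-2.99, -0.16], [-3.1, 3.1]. Speed limits (rad/s): [2.79, 2.79, 3.14, 3.14, 3.14, 3.14].

## Interface

Orientations are given as a unit quaternion [x, y, z, w].
In Python, from bench import arm gives the robot as it stands.
- The arm moves only by the shell command python3 -m pendant 'ROWS'. ROWS is JSON, a list of rows, each a list of 7 numbers: the shift along the tool's x, y, z in m, then the turn, a rotation vector about the tool's x, y, z in degrees, then the finger opening in m, from 0 to 0.0854. In form: [[x, y, z, wx, wy, wz, fingers], ...]. A call has 1 to 12 rows; each row shifts and turns the commanded pose from where the row before left it, along the tool's axes as they then stand; what a row does not reach is not made up. A row lasts 1/10 s, in which the tool goes at most 50 mm and 8.59 degrees, less where a joint would pass 70% of its speed; a pose out of reach is approached as far as the arm can. A call is refused whole if a number of a shift passes 0.05 or a number of a turn 8.59, either way. A call with a gripper value outside its range is refused whole. The fingers move at their own pace and stop on an object; the grip force is fixed at half the most. Time passes only in rows, so rows that do not move let the fingers close. It gives the time, the measured TCP pose, the force, the opening and the grip force at its end, in the units of the state.
- arm.read_state(): the state, without advancing time (a new reading comes with each control period).
- arm.get_image(name): name is "scene" or "side" or "wrist"; returns a dict with "image" (480x640x3 uint8, red, green, blue), "fx", "fy", "cx", "cy" (pixels), "xyz" and "rotation" of the camera in the world. Camera axes: x right, y down, z forward; pixel columns grow to the right and rows downward; lengths in mm; the calibration is good to about 2 mm. The wrist camera is an equidistant fisheye: a pixel r from the principal point sees the ray r / f radians off the axis. A picture is of the moment at which its call begins. There is no depth.
- arm.job_done(): hands the job in; it is judged then, once.
The state is a dict: "clock": time; "joints": joint angles; "joint_vel": joint speeds; "joint_efforts": joint torques, N m; "position": TCP position; "ee_rot": TCP orientation; "contact_force": force on the tool from outside, world axes, zero at the start; "wrist_torque": the same for the moment, N m; "gripper_width": finger opening in mm; "grasp_force": force on a finger pad.
Only numpy, scipy, OpenCV 4.12 (cv2) and the standard library are available. Lean on these libraries where they do the work, as an engineer would, in place of code of your own. Each camera call takes 0.05 s, during which the arm holds its last target. There are 200 camera calls.

## Working session

There is one attempt and no reset: what is moved stays moved. The work goes in short steps, Python scripts to look and compute and a shell command to move; the robot and the scene stay as the last step left them, time stands still between calls to the robot, and variables do not carry over. Pictures are saved under pics/ and viewed, at most 14 in all, crops included, and the job is handed in when it is done.

```bash
ls; mkdir -p pics
python3 - <<'E'
from bench import arm
import cv2,pickle
d={}
for n in("scene","side","wrist"):
    g=arm.get_image(n);d[n]=g
    cv2.imwrite(f"pics/{n}0.png",g["image"][:,:,::-1])
    print(n,{k:(v.tolist() if hasattr(v,'tolist') else v) for k,v in g.items() if k!="image"})
pickle.dump(d,open("d0.pkl","wb"))
print(arm.read_state())
E
```

```text
pics
scene {'fx': 547.683164331513, 'fy': 547.683164331513, 'cx': 318.60199559583435, 'cy': 234.67494095044282, 'xyz': [1448.5297594046806, 406.0662956822376, 858.1662368491891], 'rotation': [0.5044810133508302, 0.7567518039262743, -0.35031515587876255, -0.2238412517488397]}
side {'fx': 437.33551948707805, 'fy': 437.33551948707805, 'cx': 318.83311759155083, 'cy': 236.33488966314937, 'xyz': [-7.907728784637619, -772.9550648611853, 968.9490042643457], 'rotation': [0.872168187740111, -0.28833557705595786, 0.11482999174387401, -0.3781525093054918]}
wrist {'fx': 371.64829954431775, 'fy': 371.64829954431775, 'cx': 317.05379445594787, 'cy': 235.74225081058296, 'xyz': [298.7659671562076, 556.0091696826504, 373.4874096391107], 'rotation': [-0.5606801365373462, 0.8120543130764142, 0.13290012598952175, -0.09242907344783446]}
{'clock': 0.15, 'joints': array([ 1.46761439e+00,  3.85401490e-01,  6.95199663e-03, -3.45249965e-04,
       -1.19398759e+00, -2.58576868e-01]), 'joint_vel': array([ 0.00091012, -0.00204542,  0.00396231,  0.00047305, -0.00046873,
        0.00098042]), 'joint_efforts': array([-4.99301350e-04, -3.92677367e+01,  1.88582915e+01,  4.18866277e+00,
       -3.38630351e-03, -1.08303073e-07]), 'position': array([221.05877443, 584.18677766, 255.46561298]), 'ee_rot': array([ 9.83674078e-01, -1.79957245e-01, -9.63005820e-05,  8.30360611e-04]), 'contact_force': array([-0.47189158, -0.26149411, -1.15805046]), 'wrist_torque': array([-0.02138434,  0.02005492,  0.02635256]), 'grasp_force': 0.0, 'gripper_width': 84.72108290654008}
```

View pics/scene0.png

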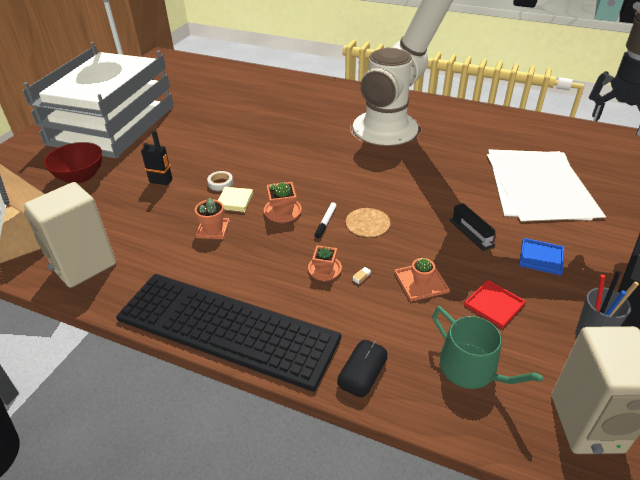

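View pics/side0.png

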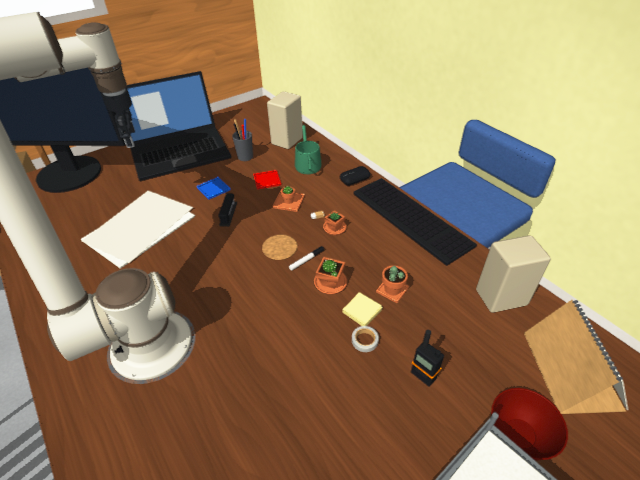

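The four pots, in scene-view pixels:
- large round at (209,215), on the small square saucer
- large square at (282,195), on the large round saucer
- small square at (324,260), on the small round saucer
- small round at (424,270), on the large square saucer

The cork mat at (368,222) is free. Three square trays could be the large square saucer: terracotta (420,282), red (495,303) and blue (542,256). The terracotta one fits the description. The radio is at (157,165).

```bash
cat > h.py <<'E'
import numpy as np,cv2,pickle
from scipy.spatial.transform import Rotation as R
from scipy.optimize import least_squares
def ray(g,uv,fish=False):
    u=np.atleast_2d(np.asarray(uv,float))
    x=(u-[g["cx"],g["cy"]])/g["fx"]
    if fish:
        r=np.linalg.norm(x,axis=1,keepdims=True)+1e-12
        d=np.hstack([x/r*np.sin(r),np.cos(r)])
    else: d=np.hstack([x,np.ones((len(x),1))])
    d/=np.linalg.norm(d,axis=1,keepdims=True)
    return np.array(g["xyz"]),R.from_quat(g["rotation"]).apply(d)
def plane(g,uv,z,fish=False):
    o,d=ray(g,uv,fish); return o+d*((z-o[2])/d[:,2:])
def proj(g,P,fish=False):
    p=R.from_quat(g["rotation"]).inv().apply(np.atleast_2d(P)-np.array(g["xyz"]))
    if fish:
        r=np.hypot(p[:,0],p[:,1]);t=np.arctan2(r,p[:,2]);x=p[:,:2]/(r[:,None]+1e-12)*t[:,None]
    else: x=p[:,:2]/p[:,2:]
    return x*g["fx"]+[g["cx"],g["cy"]]
def tri(rays):
    A=np.zeros((3,3));b=np.zeros(3)
    for o,d in rays:
        d=d.reshape(3);M=np.eye(3)-np.outer(d,d);A+=M;b+=M@o
    return np.linalg.solve(A,b)
def terra(g):
    h=cv2.cvtColor(g["image"],cv2.COLOR_RGB2HSV)
    return h
E
python3 - <<'E'
from h import *
d=pickle.load(open("d0.pkl","rb"));s,t=d["scene"],d["side"]
for n,a,b in(("RL rim",(209,206),(396,273)),("SL rim",(281,189),(330,265)),("SS rim",(325,255),(335,216)),("RS rim",(424,266),(288,192)),("mat",(368,222),(280,247)),("radio",(156,160),(428,362)),("pad",(236,199),(362,309))):
    print(n,tri([ray(s,a),ray(t,b)]).round(), plane(s,a,0)[0].round())
for uv in((200,235),(240,150),(420,280),(209,215),(324,262),(282,195)): print(uv,s["image"][uv[1],uv[0]])
w=d["wrist"];print(R.from_quat(w["rotation"]).as_matrix().round(3))
from bench import arm
st=arm.read_state();T=R.from_quat(st["ee_rot"]);print(T.as_matrix().round(3))
print("cam in tool",T.inv().apply(w["xyz"]-st["position"]),(T.inv()*R.from_quat(w["rotation"])).as_matrix().round(3))
E
```

```text
RL rim [ 619. -241.   71.] [ 543. -297.    0.]
SL rim [ 494. -111.   71.] [ 408. -158.    0.]
SS rim [649.  68.  48.] [601.  48.   0.]
RS rim [600. 273.  44.] [551. 267.   0.]
mat [454. 100.   1.] [451. 101.   0.]
radio [ 493. -482.   65.] [ 415. -553.    0.]
pad [ 500. -244.    7.] [ 491. -248.    0.]
(200, 235) [177 101  69]
(240, 150) [139  87  58]
(420, 280) [161  92  64]
(209, 215) [83 52 35]
(324, 262) [165  93  64]
(282, 195) [56 88 43]
[[-0.354 -0.886 -0.299]
 [-0.935  0.336  0.112]
 [ 0.001  0.319 -0.948]]
[[ 0.935 -0.354 -0.   ]
 [-0.354 -0.935 -0.002]
 [ 0.     0.002 -1.   ]]
cam in tool [  82.66303294   -0.9619102  -118.01452281] [[-0.    -0.948 -0.32 ]
 [ 1.     0.    -0.001]
 [ 0.001 -0.32   0.948]]
```

View pics/wrist0.png

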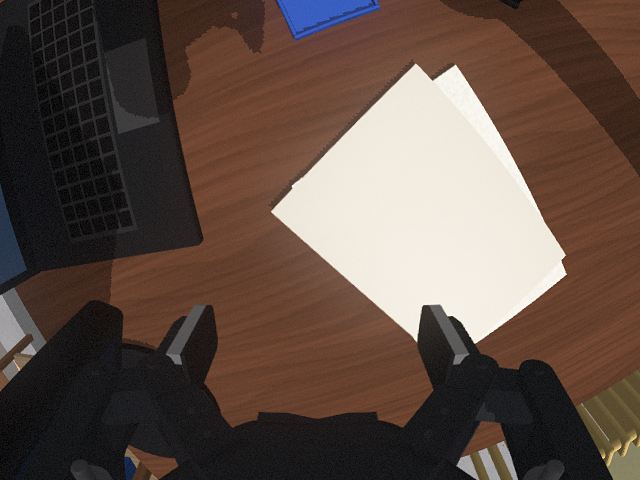

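```bash
python3 -m pendant '[[0,0,-0.03,0,0,-6.9,0.085],[0,0,-0.03,0,0,-6.9,0.085],[0,0,-0.034,0,0,-6.9,0.085],[0.027,0.0346,0,0,0,0,0.085],[0.027,0.0346,0,0,0,0,0.085],[0.027,0.0346,0,0,0,0,0.085],[0.027,0.0346,0,0,0,0,0.085],[0.027,0.0346,0,0,0,0,0.085],[0.027,0.0346,0,0,0,0,0.085],[0.027,0.0346,0,0,0,0,0.085]]'
python3 -m pendant '[[0.027,0.0346,0,0,0,0,0.085],[0.027,0.0346,0,0,0,0,0.085],[0.027,0.0346,0,0,0,0,0.085],[0.027,0.0346,0,0,0,0,0.085],[0.027,0.0346,0,0,0,0,0.085],[0.027,0.0346,0,0,0,0,0.085],[0.027,0.0346,0,0,0,0,0.085],[0,0,0,0,0,0,0.085],[0,0,0,0,0,0,0.085]]'
cat > snap.py <<'E'
import sys,pickle,cv2
from bench import arm
def snap(tag,name="wrist"):
    g=arm.get_image(name);g["st"]=arm.read_state()
    pickle.dump(g,open(tag+".pkl","wb"));cv2.imwrite(f"pics/{tag}.png",g["image"][:,:,::-1]);return g
if __name__=="__main__": print(snap(sys.argv[1])["xyz"])
E
python3 snap.py w1
python3 -m pendant '[[0,0.04,0,0,0,0,0.085],[0,0.04,0,0,0,0,0.085],[0,0.04,0,0,0,0,0.085],[0,0.04,0,0,0,0,0.085],[0,0.04,0,0,0,0,0.085],[0,0,0,0,0,0,0.085],[0,0,0,0,0,0,0.085]]'; python3 snap.py w2
```

```text
clock: 1.15
position: [410.7, 340.6, 350.2]
ee_rot: [1.0, -0.0, -0.0, 0.0]
contact_force: [0.0, 0.8, -0.5]
gripper_width: 85.0
grasp_force: 0.0
clock: 2.05
position: [599.2, 99.0, 349.3]
ee_rot: [1.0, -0.001, -0.001, 0.0]
contact_force: [0.5, -0.3, 0.6]
gripper_width: 84.9
grasp_force: 0.0
[682.35042303  99.5783337  467.33643448]
clock: 2.8
position: [598.4, -99.6, 350.5]
ee_rot: [1.0, -0.0, 0.0, -0.0]
contact_force: [-0.1, 1.6, 0.7]
gripper_width: 84.9
grasp_force: 0.0
[681.42426238 -98.85086587 468.6820365 ]
```

View pics/w1.png

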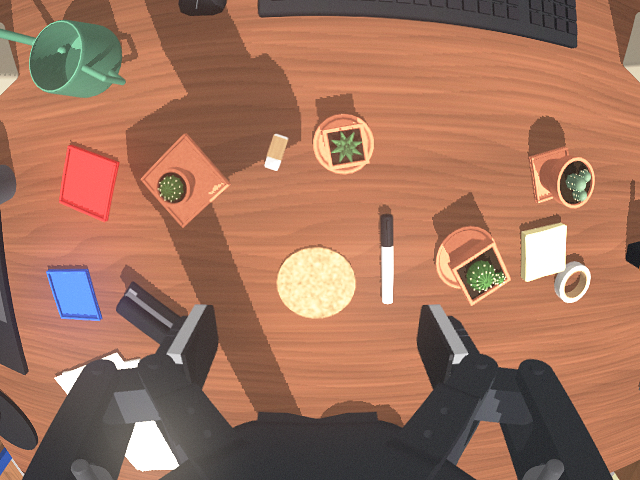

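View pics/w2.png

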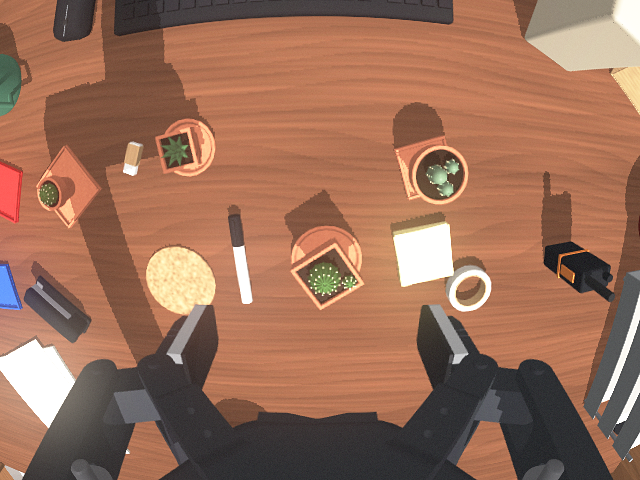

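w1 shows:
- large square terracotta saucer at (185,180), carrying the small round pot (173,187)
- red (90,182) and blue (75,293) look-alike trays, which are ruled out by colour
- small square pot (347,146) on the small round saucer
- large square pot (481,274) on the large round saucer
- large round pot (577,183) on the small square saucer
- mat (316,282)

w2 shows the same scene shifted, with the radio at (580,268).

```bash
cat > mont.py <<'E'
from h import *
# centres in w1,w2 
C={"RS":((183,180),(68,188)),"SS":((344,144),(185,148)),"SL":((474,264),(327,266)),"RL":((565,178),(432,170))}
rows=[]
for i,f in enumerate(("w1","w2")):
    g=pickle.load(open(f+".pkl","rb"));im=g["image"]
    rr=[]
    for k in C:
        u,v=C[k][i]
        c=cv2.getRectSubPix(im,(100,100),(u,v)); c=cv2.resize(c,(200,200),interpolation=cv2.INTER_CUBIC)
        rr.append(c)
    rows.append(np.hstack(rr))
    hsv=cv2.cvtColor(im,cv2.COLOR_RGB2HSV)
    if i==0:
        for uv in((160,170),(205,190),(150,250),(370,160),(330,120),(300,80),(465,235),(545,195),(480,200),(560,185)):print(uv,hsv[uv[1],uv[0]],im[uv[1],uv[0]])
cv2.imwrite("pics/m1.png",np.vstack(rows)[:,:,::-1])
E
python3 mont.py
```

```text
(160, 170) [  9 140 232] [232 141 105]
(205, 190) [  9 136 235] [235 146 110]
(150, 250) [  9 135 217] [217 138 102]
(370, 160) [  9 136 201] [201 127  94]
(330, 120) [  8 140 223] [223 133 101]
(300, 80) [  9 134 213] [213 133 101]
(465, 235) [  8 136 233] [233 143 109]
(545, 195) [  8 138 231] [231 139 106]
(480, 200) [  9 129 201] [201 131  99]
(560, 185) [ 13 123  62] [62 45 32]
```

View pics/m1.png

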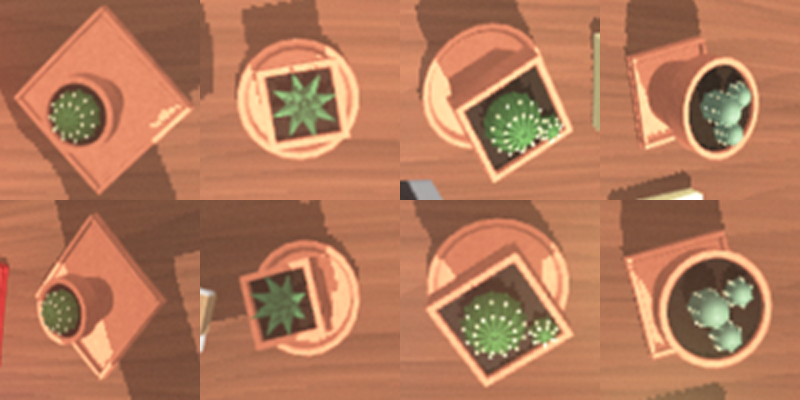

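The crop shows that the large square saucer meant is the terracotta one, at w1 (185,180) with corners about (187,133), (230,184), (184,226) and (142,178). All rim corners are readable, so I'm using the corner and rim points picked from this crop.

```bash
cat > meas.py <<'E'
from h import *
C={"RS":((183,180),(68,188)),"SS":((344,144),(185,148)),"SL":((474,264),(327,266)),"RL":((565,178),(432,170))}
G=[pickle.load(open(f+".pkl","rb")) for f in("w1","w2")]
K=list(C)
def px(k,i,m):
    m=np.atleast_2d(m)-[200*K.index(k),200*i]
    return (m+.5)/2-.5-49.5+np.array(C[k][i])
def T(k,a,b):
    out=[]
    for p,q in zip(np.atleast_2d(a),np.atleast_2d(b)):
        r=[ray(G[0],px(k,0,p),1),ray(G[1],px(k,1,q),1)]
        X=tri(r);out.append(X)
    return np.array(out)
def sh(n,P):
    print(n,"mean",P.mean(0).round(1));print(P.round(1).tolist())
    if len(P)==4:
        c=P.mean(0);a=[np.degrees(np.arctan2(*(P[(i+1)%4]-P[i])[1::-1]))%90 for i in range(4)]
        print("  edge",np.linalg.norm(np.roll(P,-1,0)-P,axis=1).round(1),"ang",np.round(a,1))
rs=T("RS",[(104,6),(191,108),(99,193)],[(95,214),(166,299),(100,378)]);sh("saucer SqL",rs);print(" centre",(rs[0]+rs[2])/2)
P1=plane(G[0],px("RS",0,[(104,6),(191,108),(99,193),(14,97)]),10,1);sh(" w1 z10",P1)
sh("RS rim",T("RS",[(77,112)],[(62,308)]))
sh("SS rim",T("SS",[(253,72),(336,56),(352,138),(268,153)],[(241,281),(308,260),(326,335),(257,350)]))
sh("SL rim",T("SL",[(541,50),(574,129),(495,183),(452,101)],[(515,250),(574,333),(487,387),(426,310)]))
sh("RL rim",T("RL",[(720,108)],[(714,308)]))
s=T("RL",[(627,57),(708,38),(643,150)],[(624,261),(726,232),(655,358)]);sh("saucer SqS",s)
for i,m in((0,[(627,57),(708,38),(643,150)]),(1,[(624,261),(726,232),(655,358)])):
    P=plane(G[i],px("RL",i,m),10,1);print(" z10 view",i,P.round(1).tolist(),"c",((P[1]+P[2])/2).round(1))
def circ(k,r,obs,sh_):
    P=np.vstack([plane(G[i],px(k,i,m),10,1) for i,m in obs])[:,:2]
    f=least_squares(lambda x:np.hypot(*(P-x).T)-r,P.mean(0));print(sh_,f.x.round(1),"res",f.fun.round(1))
    f=least_squares(lambda x:np.hypot(*(P-x[:2]).T)-x[2],[*P.mean(0),r]);print("  free r",f.x.round(1))
circ("SS",38,[(0,[(237,98),(298,37),(298,159),(358,98)]),(1,[(358,297),(300,240),(300,357)])],"saucer RndS")
sh(" h RndS",T("SS",[(298,98)],[(300,298.5)]))
circ("SL",48,[(0,[(424,90),(487,24),(547,70)]),(1,[(428,280),(571,288),(499,218)])],"saucer RndL")
for i,uv in((0,[(277,282),(355,282),(316,246),(316,318)]),(1,[(146,280),(216,283),(182,245),(181,315)])): print("mat",plane(G[i],uv,4,1).mean(0).round(1))
E
python3 meas.py
```

```text
saucer SqL mean [600.3 255.2   3.8]
[[664.6, 269.2, 3.7], [595.2, 215.6, -3.4], [541.1, 280.8, 11.2]]
 centre [602.86028172 274.98901828   7.46562948]
 w1 z10 mean [602.8 274.5  10. ]
[[665.0, 266.9, 10.0], [596.8, 212.4, 10.0], [540.7, 281.2, 10.0], [608.9, 337.6, 10.0]]
  edge [87.3 88.9 88.5 90.2] ang [38.7 39.2 39.5 38.5]
RS rim mean [604.2 274.6  49.8]
[[604.2, 274.6, 49.8]]
SS rim mean [645.5  68.1  48.3]
[[663.0, 95.7, 44.9], [672.7, 49.5, 49.5], [627.4, 39.9, 51.9], [618.7, 87.2, 47.2]]
  edge [47.4 46.4 48.3 45.2] ang [11.8 11.9 10.4 10.8]
SL rim mean [ 494.9 -110.6   66.1]
[[541.4, -118.5, 69.4], [486.5, -155.1, 67.4], [449.1, -102.9, 66.8], [502.5, -66.1, 60.7]]
  edge [65.9 64.3 65.2 65.8] ang [33.7 35.7 34.5 36.5]
RL rim mean [ 619.  -236.8   65.4]
[[619.0, -236.8, 65.4]]
saucer SqS mean [ 624.7 -225.1    6.1]
[[639.2, -196.1, 1.8], [660.8, -259.1, 15.2], [574.2, -220.1, 1.4]]
 z10 view 0 [[641.1, -190.9, 10.0], [660.9, -263.3, 10.0], [575.6, -214.3, 10.0]] c [ 618.3 -238.8   10. ]
 z10 view 1 [[638.7, -194.5, 10.0], [660.2, -261.0, 10.0], [576.7, -217.9, 10.0]] c [ 618.4 -239.4   10. ]
saucer RndS [646.1  68.3] res [-1.2  0.3 -0.5 -0.4 -0.7 -0.3  0.5]
  free r [646.1  68.2  37.7]
 h RndS mean [646.9  68.2  15.6]
[[646.9, 68.2, 15.6]]
saucer RndL [ 493.2 -111.8] res [-0.1 -0.2  0.4  0.2 -0.3  0.1]
  free r [ 493.2 -111.8   48. ]
mat [456.4 101.9   4. ]
mat [454.6 100.5   4. ]
```

```bash
python3 -m pendant '[[0,-0.0416,0.017,0,0,0,0.085],[0,-0.0416,0.017,0,0,0,0.085],[0,-0.0416,0.017,0,0,0,0.085],[0,-0.0416,0.017,0,0,0,0.085],[0,-0.0416,0.017,0,0,0,0.085],[0,-0.0416,0.017,0,0,0,0.085],[0,-0.0416,0.017,0,0,0,0.085],[0,-0.0416,0.017,0,0,0,0.085],[0.005,-0.0416,0.017,0,0,0,0.085],[0,0,0,0,0,0,0.085],[0,0,0,0,0,0,0.085]]'
```

```text
clock: 3.95
position: [602.7, 276.8, 196.6]
ee_rot: [1.0, 0.002, -0.001, 0.001]
contact_force: [1.0, -0.7, -0.2]
gripper_width: 84.7
grasp_force: 0.0
```

```bash
python3 -m pendant '[[0,0,0.03,0,0,0,0.085],[0,0,0.03,0,0,0,0.085],[0,0,0.025,0,0,0,0.085],[0,0,0,0,0,0,0.085],[0,0,0,0,0,0,0.085]]'; python3 -m pendant '[[0,0,0,0,0,0,0.085]]'; python3 -m pendant '[[0,0,0,0,0,0,0.085]]'; python3 snap.py c1
```

```text
clock: 4.45
position: [604.5, 274.1, 113.7]
ee_rot: [1.0, -0.0, 0.001, -0.0]
contact_force: [0.9, -0.4, 0.6]
gripper_width: 84.8
grasp_force: 0.0
clock: 4.55
position: [605.2, 274.8, 114.9]
ee_rot: [1.0, -0.0, 0.002, -0.001]
contact_force: [-0.2, -0.1, 1.3]
gripper_width: 85.0
grasp_force: 0.0
clock: 4.65
position: [604.9, 274.8, 114.6]
ee_rot: [1.0, -0.0, 0.002, -0.001]
contact_force: [0.7, -0.1, 0.0]
gripper_width: 85.3
grasp_force: 0.0
[687.52543131 275.31158034 233.00627773]
```

View pics/c1.png

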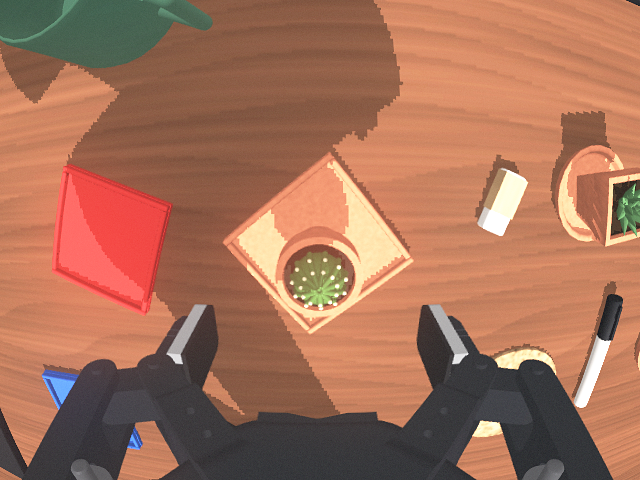

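The pot is centred between the fingers, rim at (320,276) against a finger midpoint of u≈317. I'll descend and grip.

```bash
python3 -m pendant '[[0,0,0.022,0,0,0,0.085],[0,0,0.022,0,0,0,0.085],[0,0,0.022,0,0,0,0.085],[0,0,0,0,0,0,0.085],[0,0,0,0,0,0,0.04],[0,0,0,0,0,0,0.04],[0,0,0,0,0,0,0.04],[0,0,0,0,0,0,0.04],[0,0,0,0,0,0,0.04]]';python3 -m pendant '[[0,0,0,0,0,0,0.04],[0,0,0,0,0,0,0.04],[0,0,0,0,0,0,0.04]]'
```

```text
clock: 5.6
position: [605.2, 275.1, 48.5]
ee_rot: [1.0, 0.0, 0.002, -0.001]
contact_force: [-0.6, -0.7, 5.6]
gripper_width: 46.6
grasp_force: 61.9
clock: 5.9
position: [605.2, 275.1, 48.5]
ee_rot: [1.0, 0.0, 0.002, -0.001]
contact_force: [-0.1, 0.5, 6.3]
gripper_width: 46.5
grasp_force: 61.9
```

```bash
python3 -m pendant '[[0,0,-0.02,0,0,0,0.04],[0,0,-0.04,0,0,0,0.04],[0,0,-0.04,0,0,0,0.04],[-0.025,0.029,0,0,0,0,0.04],[-0.025,0.029,0,0,0,0,0.04],[-0.025,0.029,0,0,0,0,0.04],[-0.025,0.029,0,0,0,0,0.04],[-0.025,0.029,0,0,0,0,0.04],[-0.025,0.029,0,0,0,0,0.04],[0,0,0,0,0,0,0.04],[0,0,0,0,0,0,0.04]]';python3 -m pendant '[[0,0,0.04,0,0,0,0.04],[0,0,0.035,0,0,0,0.04],[0,0,0.015,0,0,0,0.04],[0,0,0,0,0,0,0.04],[0,0,0,0,0,0,0.04]]'
```

```text
clock: 7.0
position: [453.6, 99.9, 146.7]
ee_rot: [1.0, -0.001, 0.0, -0.0]
contact_force: [0.1, 0.4, -0.6]
gripper_width: 46.3
grasp_force: 61.9
clock: 7.5
position: [455.0, 101.3, 56.4]
ee_rot: [1.0, 0.0, 0.0, -0.0]
contact_force: [-0.0, 0.6, -1.3]
gripper_width: 46.2
grasp_force: 61.9
```

```bash
python3 -m pendant '[[0,0,0.004,0,0,0,0.04],[0,0,0.002,0,0,0,0.04],[0,0,0.001,0,0,0,0.04],[0,0,0,0,0,0,0.04]]';python3 -m pendant '[[0,0,0.001,0,0,0,0.04],[0,0,0,0,0,0,0.04]]'
```

```text
clock: 7.9
position: [454.1, 100.5, 49.6]
ee_rot: [1.0, -0.0, 0.0, -0.0]
contact_force: [-0.9, -0.9, -1.9]
gripper_width: 46.2
grasp_force: 61.9
clock: 8.1
position: [454.2, 100.5, 48.6]
ee_rot: [1.0, -0.0, 0.0, -0.0]
contact_force: [0.2, 0.0, -1.2]
gripper_width: 46.3
grasp_force: 62.2
```

```bash
python3 -m pendant '[[0,0,0.001,0,0,0,0.04],[0,0,0,0,0,0,0.04]]';python3 -m pendant '[[0,0,0.001,0,0,0,0.04],[0,0,0,0,0,0,0.04]]'
```

```text
clock: 8.3
position: [454.3, 100.5, 48.5]
ee_rot: [1.0, 0.0, 0.0, -0.0]
contact_force: [-3.2, -0.6, 9.4]
gripper_width: 46.2
grasp_force: 63.1
clock: 8.5
position: [454.3, 100.6, 48.4]
ee_rot: [1.0, 0.0, 0.001, -0.0]
contact_force: [-4.7, -1.7, 17.5]
gripper_width: 46.3
grasp_force: 63.9
```

```bash
python3 -m pendant '[[0,0,0,0,0,0,0.085],[0,0,0,0,0,0,0.085],[0,0,0,0,0,0,0.085],[0,0,0,0,0,0,0.085],[0,0,-0.03,0,0,0,0.085],[0,0,-0.04,0,0,0,0.085],[0,0,-0.04,0,0,0,0.085],[0,0,0,0,0,0,0.085]]';python3 -m pendant '[[0.0082,0.0423,0,0,0,0,0.085],[0.0082,0.0423,0,0,0,0,0.085],[0.0082,0.0423,0,0,0,0,0.085],[0.0082,0.0423,0,0,0,0,0.085],[0.0082,0.0423,0,0,0,0,0.085],[0,0,0,0,0,-7,0.085],[0,0,0,0,0,-7,0.085],[0,0,0,0,0,-7,0.085],[0,0,0,0,0,-7,0.085],[0,0,0,0,0,-7,0.085],[0,0,0,0,0,0,0.085],[0,0,0,0,0,0,0.085]]';python3 snap.py c2
```

```text
clock: 9.3
position: [457.1, 102.0, 161.4]
ee_rot: [1.0, 0.0, 0.005, -0.003]
contact_force: [0.6, -0.0, -0.5]
gripper_width: 84.9
grasp_force: 0.0
clock: 10.5
position: [494.6, -111.1, 155.7]
ee_rot: [0.954, 0.299, -0.001, -0.0]
contact_force: [-0.7, 0.1, 0.6]
gripper_width: 84.8
grasp_force: 0.0
[562.95124104 -63.33472596 273.78115836]
```

View pics/c2.png

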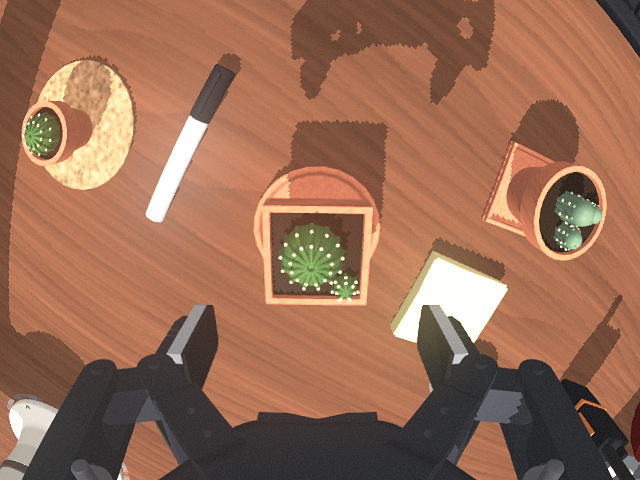

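The pot is square to the fingers, with its rim centre at about (317,254). The small round pot stands upright on the mat at (42,133). I'll descend and grip.

```bash
python3 -m pendant '[[0,0,0.03,0,0,0,0.085],[0,0,0.03,0,0,0,0.085],[0,0,0.02,0,0,0,0.085],[0,0,0.018,0,0,0,0.085],[0,0,0,0,0,0,0.085],[0,0,0,0,0,0,0.055],[0,0,0,0,0,0,0.055],[0,0,0,0,0,0,0.055],[0,0,0,0,0,0,0.055],[0,0,0,0,0,0,0.055]]'
python3 -m pendant '[[0,0,0,0,0,0,0.055],[0,0,-0.003,0,0,0,0.055],[0,0,0,0,0,0,0.055]]'
```

```text
clock: 11.55
position: [495.8, -111.0, 59.5]
ee_rot: [0.954, 0.301, 0.001, 0.0]
contact_force: [-0.2, 1.8, 5.2]
gripper_width: 63.2
grasp_force: 67.2
clock: 11.85
position: [494.3, -111.2, 61.2]
ee_rot: [0.954, 0.3, -0.0, -0.0]
contact_force: [0.4, -0.5, -3.4]
gripper_width: 62.9
grasp_force: 66.3
```

```bash
python3 -m pendant '[[0,0,-0.02,0,0,0,0.055],[0,0,-0.04,0,0,0,0.055],[0,0,-0.04,0,0,-4,0.055],[0.0327,-0.0231,0,0,0,0,0.055],[0.0327,-0.0231,0,0,0,0,0.055],[0.0327,-0.0231,0,0,0,0,0.055],[0.0327,-0.0231,0,0,0,0,0.055],[0.0327,-0.0231,0,0,0,0,0.055]]'
python3 -m pendant '[[0.0327,-0.0231,0,0,0,0,0.055],[0.0327,-0.0231,0,0,0,0,0.055],[0.0327,-0.0231,0,0,0,0,0.055],[0.0327,-0.0231,0,0,0,0,0.055],[0.0327,-0.0231,0,0,0,0,0.055],[0,0,0,0,0,0,0.055],[0,0,0,0,0,0,0.055],[0,0,0,0,0,0,0.055]]';python3 snap.py c3
```

```text
clock: 12.65
position: [548.7, 82.7, 160.5]
ee_rot: [0.943, 0.333, -0.001, -0.0]
contact_force: [0.7, 0.4, -2.6]
gripper_width: 62.9
grasp_force: 67.1
clock: 13.45
position: [603.0, 273.0, 160.3]
ee_rot: [0.943, 0.333, -0.001, 0.0]
contact_force: [0.8, -0.3, -2.7]
gripper_width: 62.9
grasp_force: 67.0
[667.98660317 325.68666441 278.19656896]
```

View pics/c3.png

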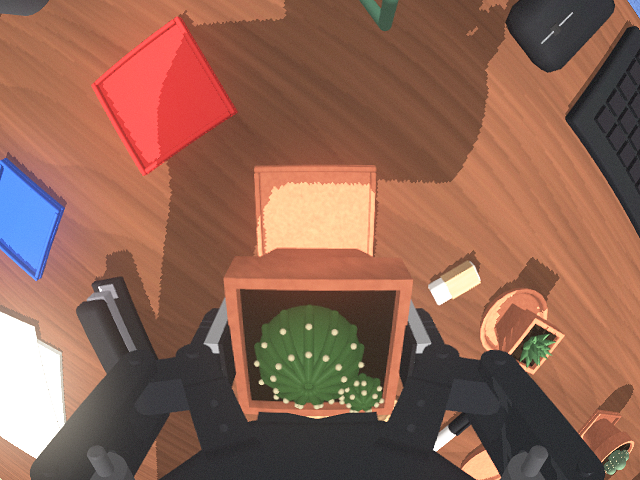

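The pot is held square, and the saucer's far edge at (255–376,166) is parallel to it. I'll check the saucer's place from these corners.

Run:
```python
from h import *
g=pickle.load(open("c3.pkl","rb"));P=plane(g,[(255,166),(376,166)],10,1);print(P)
e=P[1]-P[0];L=np.hypot(*e[:2]);e/=L;n=np.array([e[1],-e[0],0]);m=P.mean(0);print(L,m+45*n,np.degrees(np.arctan2(e[1],e[0]))%90)
print(g["st"]["position"])
```

```text
[[610.3990476  337.77917937  10.        ]
 [665.91285492 268.97253439  10.        ]]
88.40892035261156 [603.13347828 275.11941715  10.        ] 38.89689508043365
[603.19587383 272.82441286 160.69552083]
```

```bash
python3 -m pendant '[[0.001,-0.0014,0.04,0,0,0,0.055],[0,0,0.035,0,0,0,0.055],[0,0,0.015,0,0,0,0.055],[0,0,0.004,0,0,0,0.055],[0,0,0.003,0,0,0,0.055],[0,0,0.002,0,0,0,0.055],[0,0,0,0,0,0,0.055]]'
python3 -m pendant '[[0,0,0.001,0,0,0,0.055],[0,0,0,0,0,0,0.055]]'
```

```text
clock: 14.2
position: [604.4, 276.3, 63.7]
ee_rot: [0.943, 0.334, 0.001, -0.0]
contact_force: [-0.6, -0.0, -2.2]
gripper_width: 63.2
grasp_force: 66.9
clock: 14.4
position: [603.9, 276.1, 62.0]
ee_rot: [0.943, 0.334, 0.001, -0.0]
contact_force: [0.8, -0.1, -2.9]
gripper_width: 62.8
grasp_force: 66.9
```

```bash
python3 -m pendant '[[0,0.001,0.001,0,0,0,0.055],[0,0,0.001,0,0,0,0.055],[0,0,0,0,0,0,0.055]]'
python3 -m pendant '[[0,0,0.001,0,0,0,0.055],[0,0,0,0,0,0,0.055]]'
```

```text
clock: 14.7
position: [604.5, 275.1, 59.7]
ee_rot: [0.943, 0.334, 0.0, 0.0]
contact_force: [-0.5, -0.7, -1.1]
gripper_width: 62.8
grasp_force: 67.2
clock: 14.9
position: [604.5, 275.1, 59.6]
ee_rot: [0.943, 0.334, 0.0, 0.0]
contact_force: [-3.3, -1.4, 4.8]
gripper_width: 63.2
grasp_force: 67.9
```

```bash
python3 -m pendant '[[0,0,0,0,0,0,0.085],[0,0,0,0,0,0,0.085],[0,0,0,0,0,0,0.085],[0,0,0,0,0,0,0.085],[0,0,-0.03,0,0,0,0.085],[0,0,-0.04,0,0,0,0.085],[0,0,-0.04,0,0,0,0.085],[0,0,0,0,0,0,0.085]]';python3 -m pendant '[[-0.0259,0.0339,0,0,0,0,0.085],[-0.0259,0.0339,0,0,0,0,0.085],[-0.0259,0.0339,0,0,0,0,0.085],[-0.0259,0.0339,0,0,0,0,0.085],[-0.0259,0.0339,0,0,0,0,0.085],[-0.0259,0.0339,0,0,0,0,0.085],[-0.0259,0.0339,0,0,0,0,0.085],[-0.0259,0.0339,0,0,0,0,0.085],[-0.0259,0.0339,0,0,0,0,0.085],[-0.0259,0.0339,0,0,0,0,0.085],[-0.0259,0.0339,0,0,0,0,0.085],[-0.0259,0.0339,0,0,0,0,0.085]]';python3 -m pendant '[[0,0,0,0,0,7,0.085],[0,0,0,0,0,7,0.085],[0,0,0,0,0,7,0.085],[0,0,0,0,0,7,0.085],[0,0,0,0,0,0,0.085],[0,0,0,0,0,0,0.085]]';python3 snap.py c4
```

```text
clock: 15.7
position: [607.6, 276.9, 175.7]
ee_rot: [0.942, 0.334, 0.007, -0.001]
contact_force: [-0.0, 0.3, 0.6]
gripper_width: 85.3
grasp_force: 0.0
clock: 16.9
position: [618.3, -238.3, 167.9]
ee_rot: [0.943, 0.334, -0.0, -0.0]
contact_force: [1.1, 0.6, 0.6]
gripper_width: 85.1
grasp_force: 0.0
clock: 17.5
position: [618.4, -236.6, 167.9]
ee_rot: [0.995, 0.097, -0.0, -0.0]
contact_force: [-0.3, -0.5, 0.8]
gripper_width: 84.9
grasp_force: 0.0
[ 699.92039605 -219.97490419  286.05650292]
```

View pics/c4.png

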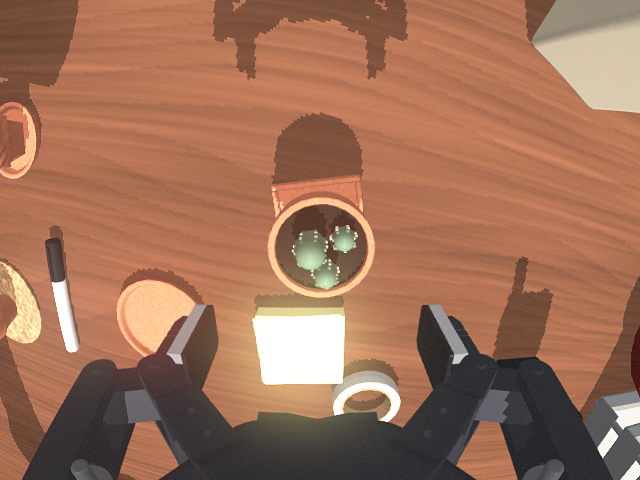

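Run:
```python
from h import *
g=pickle.load(open("c4.pkl","rb"))
P=plane(g,[(268,247),(375,247),(321,193),(321,298)],66,1);print("rim",P.round(1),P[:2].mean(0),P[2:].mean(0))
print("RndL",plane(g,[(117,310),(160,276)],10,1),"sqS",plane(g,[(272,188),(361,178)],10,1))
```

```text
rim [[ 613.6 -204.9   66. ]
 [ 626.8 -271.7   66. ]
 [ 654.3 -231.2   66. ]
 [ 584.5 -245.1   66. ]] [ 620.20833933 -238.33156039   66.        ] [ 619.3610496  -238.14053511   66.        ]
RndL [[ 498.07263804  -64.37834605   10.        ]
 [ 545.73733303 -110.39371946   10.        ]] sqS [[ 639.45597356 -196.73163168   10.        ]
 [ 660.00425092 -261.30955303   10.        ]]
```

```bash
python3 -m pendant '[[0.0015,0.0017,0.03,0,0,0,0.085],[0,0,0.035,0,0,0,0.085],[0,0,0.025,0,0,0,0.085],[0,0,0.018,0,0,0,0.085],[0,0,0,0,0,0,0.085],[0,0,0,0,0,0,0.055],[0,0,0,0,0,0,0.055],[0,0,0,0,0,0,0.055],[0,0,0,0,0,0,0.055],[0,0,0,0,0,0,0.055]]'
python3 -m pendant '[[0,0,0,0,0,0,0.055],[0,0,-0.004,0,0,0,0.055],[0,0,0,0,0,0,0.055]]'
```

```text
clock: 18.55
position: [621.3, -238.2, 61.9]
ee_rot: [0.995, 0.096, 0.001, 0.0]
contact_force: [1.2, 1.2, 4.1]
gripper_width: 66.0
grasp_force: 67.6
clock: 18.85
position: [619.6, -237.9, 63.7]
ee_rot: [0.995, 0.095, -0.001, -0.0]
contact_force: [-0.0, -0.3, -3.2]
gripper_width: 66.4
grasp_force: 67.4
```

```bash
python3 -m pendant '[[0,0,-0.02,0,0,0,0.055],[0,0,-0.04,0,0,0,0.055],[0,0,-0.04,0,0,0,0.055],[-0.02,-0.0296,0,0,0,0,0.055],[-0.02,-0.0296,0,0,0,0,0.055],[-0.02,-0.0296,0,0,0,0,0.055],[-0.02,-0.0296,0,0,0,0,0.055],[-0.02,-0.0296,0,0,0,0,0.055],[0,0,0,0,0,0,0.055],[0,0,0,0,0,0,0.055],[0,0,0,0,0,0,0.055]]'
python3 -m pendant '[[0,0,0.04,0,0,0,0.055],[0,0,0.035,0,0,0,0.055],[0,0,0.015,0,0,0,0.055],[0,0,0.004,0,0,0,0.055],[0,0,0.003,0,0,0,0.055],[0,0,0,0,0,0,0.055],[0,0,0,0,0,0,0.055]]'
```

```text
clock: 19.95
position: [494.5, -112.0, 164.2]
ee_rot: [0.995, 0.095, 0.0, 0.0]
contact_force: [0.1, 0.2, -3.1]
gripper_width: 66.2
grasp_force: 68.2
clock: 20.65
position: [494.9, -111.9, 68.3]
ee_rot: [0.995, 0.096, 0.001, 0.0]
contact_force: [-0.6, 0.7, -3.0]
gripper_width: 66.2
grasp_force: 68.3
```

```bash
python3 -m pendant '[[-0.001,0,0.003,0,0,0,0.055],[0,0,0.0015,0,0,0,0.055],[0,0,0.0005,0,0,0,0.055],[0,0,0,0,0,0,0.055]]'
python3 -m pendant '[[0,0,0.001,0,0,0,0.055],[0,0,0,0,0,0,0.055]]';python3 -m pendant '[[0,0,0.001,0,0,0,0.055],[0,0,0,0,0,0,0.055]]'
```

```text
clock: 21.05
position: [493.0, -111.9, 62.4]
ee_rot: [0.995, 0.096, 0.0, 0.0]
contact_force: [1.4, -0.2, -3.5]
gripper_width: 66.7
grasp_force: 68.3
clock: 21.25
position: [493.2, -112.0, 61.9]
ee_rot: [0.995, 0.096, 0.0, 0.0]
contact_force: [-1.6, 2.0, 1.8]
gripper_width: 66.0
grasp_force: 69.0
clock: 21.45
position: [493.2, -112.0, 61.8]
ee_rot: [0.995, 0.096, 0.0, 0.0]
contact_force: [-3.5, 1.7, 9.8]
gripper_width: 66.2
grasp_force: 69.9
```

```bash
python3 -m pendant '[[0,0,0,0,0,0,0.085],[0,0,0,0,0,0,0.085],[0,0,0,0,0,0,0.085],[0,0,0,0,0,0,0.085],[0,0,-0.03,0,0,0,0.085],[0,0,-0.04,0,0,0,0.085],[0,0,-0.03,0,0,0,0.085],[0,0,0,0,0,0,0.085]]';python3 -m pendant '[[0.0307,-0.0246,0,0,0,0,0.085],[0.0307,-0.0246,0,0,0,0,0.085],[0.0307,-0.0246,0,0,0,0,0.085],[0.0307,-0.0246,0,0,0,0,0.085],[0.0307,-0.0246,0,0,0,0,0.085],[0.0307,-0.0246,0,0,0,0,0.085],[0,0,0.02,0,0,0,0.085],[0,0,0,0,0,0,0.085],[0,0,0,0,0,0,0.085]]';python3 snap.py c5
```

```text
clock: 22.25
position: [495.9, -112.0, 164.7]
ee_rot: [0.995, 0.096, 0.005, 0.001]
contact_force: [1.0, 1.1, -0.1]
gripper_width: 85.0
grasp_force: 0.0
clock: 23.15
position: [644.9, 67.5, 139.1]
ee_rot: [0.995, 0.096, -0.002, 0.0]
contact_force: [-0.4, 0.7, 0.2]
gripper_width: 85.0
grasp_force: 0.0
[726.73871302  84.10524587 256.97108935]
```

View pics/c5.png

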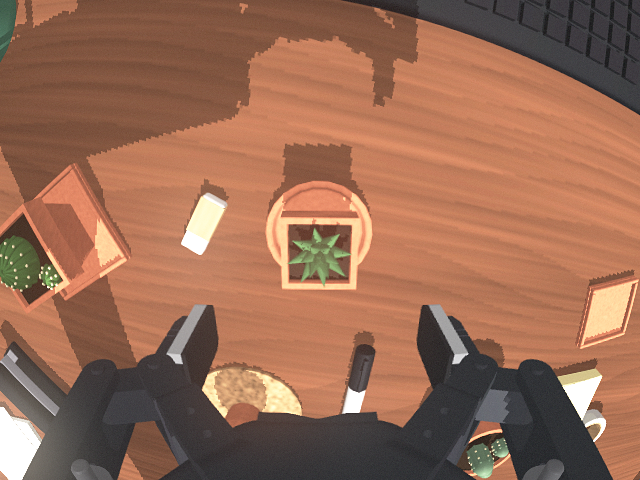

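The small square pot is aligned, rim centre at (319,253). The other placed pots look upright. I'll descend and grip.

```bash
python3 -m pendant '[[0,0.0005,0.03,0,0,0,0.085],[0,0,0.03,0,0,0,0.085],[0,0,0.018,0,0,0,0.08],[0,0,0.013,0,0,0,0.08],[0,0,0,0,0,0,0.08],[0,0,0,0,0,0,0.037],[0,0,0,0,0,0,0.037],[0,0,0,0,0,0,0.037],[0,0,0,0,0,0,0.037],[0,0,0,0,0,0,0.037],[0,0,0,0,0,0,0.037]]'
python3 -m pendant '[[0,0,0,0,0,0,0.037],[0,0,-0.004,0,0,0,0.037],[0,0,0,0,0,0,0.037]]'
```

```text
clock: 24.3
position: [647.1, 67.8, 51.3]
ee_rot: [0.995, 0.096, 0.002, -0.0]
contact_force: [0.1, 1.0, 6.8]
gripper_width: 45.0
grasp_force: 62.7
clock: 24.6
position: [645.5, 67.5, 53.4]
ee_rot: [0.995, 0.095, -0.0, -0.0]
contact_force: [-0.4, 0.3, -0.9]
gripper_width: 45.0
grasp_force: 61.9
```

```bash
python3 -m pendant '[[0,0,-0.02,0,0,0,0.037],[0,0,-0.04,0,0,0,0.037],[0,0,-0.04,0,0,-6.5,0.037],[-0.0148,0.0355,0,0,0,0,0.037],[-0.0148,0.0355,0,0,0,0,0.037],[-0.0148,0.0355,0,0,0,0,0.037],[-0.0148,0.0355,0,0,0,0,0.037],[-0.0148,0.0355,0,0,0,0,0.037],[-0.0148,0.0355,0,0,0,0,0.037],[-0.0148,0.0355,0,0,0,0,0.037],[-0.0148,0.0355,0,0,0,0,0.037],[0,0,0,0,0,0,0.037]]';python3 -m pendant '[[0,0,0,0,0,0,0.037],[0,0,0,0,0,0,0.037]]';python3 snap.py c6
```

```text
clock: 25.8
position: [616.6, -243.0, 152.1]
ee_rot: [0.989, 0.149, -0.001, -0.0]
contact_force: [0.1, 0.0, -0.5]
gripper_width: 45.1
grasp_force: 61.9
clock: 26.0
position: [617.9, -238.1, 152.7]
ee_rot: [0.988, 0.152, -0.001, -0.0]
contact_force: [0.9, 0.8, -1.1]
gripper_width: 44.4
grasp_force: 61.9
[ 697.23010396 -212.66795564  270.81839862]
```

View pics/c6.png

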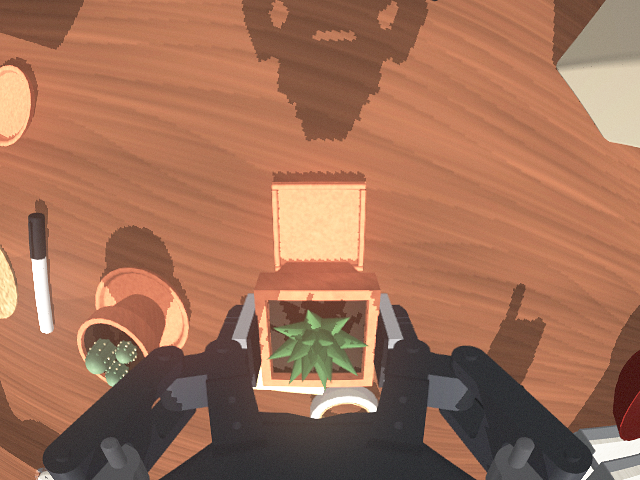

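```bash
python3 - <<'E'
from h import *
g=pickle.load(open("c6.pkl","rb"));P=plane(g,[(272,184),(366,183)],10,1);print(P)
e=P[1]-P[0];L=np.hypot(*e[:2]);e/=L;n=np.array([e[1],-e[0],0]);m=P.mean(0);print(L,m+34*n,np.degrees(np.arctan2(e[1],e[0]))%90)
print(g["st"]["position"])
E
python3 -m pendant '[[0,0,0.04,0,0,0,0.037],[0,0,0.035,0,0,0,0.037],[0,0,0.015,0,0,0,0.037],[0,0,0.005,0,0,0,0.037],[0,0,0,0,0,0,0.037],[0,0,0,0,0,0,0.037]]'
```

```text
[[ 640.66964655 -196.27773564   10.        ]
 [ 661.62705261 -260.17217927   10.        ]]
67.24368220290914 [ 618.84180401 -238.82151884   10.        ] 18.159513580683978
[ 618.14902471 -237.82158489  152.97485583]
clock: 26.65
position: [619.6, -239.0, 60.2]
ee_rot: [0.988, 0.152, 0.002, 0.001]
contact_force: [0.2, -0.2, -0.7]
gripper_width: 45.2
grasp_force: 61.9
```

```bash
python3 -m pendant '[[-0.0005,0,0.005,0,0,0,0.037],[0,0,0.0015,0,0,0,0.037],[0,0,0.0005,0,0,0,0.037],[0,0,0,0,0,0,0.037]]'
python3 -m pendant '[[0,0,0.001,0,0,0,0.037],[0,0,0,0,0,0,0.037]]';python3 -m pendant '[[0,0,0.001,0,0,0,0.037],[0,0,0,0,0,0,0.037]]';python3 -m pendant '[[0,0,0.001,0,0,0,0.037],[0,0,0,0,0,0,0.037]]'
```

```text
clock: 27.05
position: [617.7, -239.2, 51.5]
ee_rot: [0.988, 0.152, 0.0, 0.0]
contact_force: [-0.0, 0.7, -1.4]
gripper_width: 45.0
grasp_force: 61.9
clock: 27.25
position: [617.8, -239.2, 51.3]
ee_rot: [0.988, 0.152, 0.0, 0.0]
contact_force: [-1.8, 0.6, 3.6]
gripper_width: 44.5
grasp_force: 62.4
clock: 27.45
position: [617.9, -239.2, 51.2]
ee_rot: [0.988, 0.152, 0.0, 0.0]
contact_force: [-3.1, 1.0, 9.2]
gripper_width: 45.1
grasp_force: 63.1
clock: 27.65
position: [617.9, -239.2, 51.2]
ee_rot: [0.988, 0.152, 0.0, 0.0]
contact_force: [-5.6, 2.1, 12.5]
gripper_width: 45.0
grasp_force: 63.6
```

```bash
python3 -m pendant '[[0,0,0,0,0,0,0.085],[0,0,0,0,0,0,0.085],[0,0,0,0,0,0,0.085],[0,0,0,0,0,0,0.085],[0,0,-0.03,0,0,0,0.085],[0,0,-0.04,0,0,0,0.085],[0,0,-0.04,0,0,0,0.085],[0,0,0,0,0,0,0.085]]';python3 -m pendant '[[-0.006,-0.0415,0,0,0,0,0.085],[-0.006,-0.0415,0,0,0,0,0.085],[-0.006,-0.0415,0,0,0,0,0.085],[-0.006,-0.0415,0,0,0,0,0.085],[-0.006,-0.0415,0,0,0,0,0.085],[-0.006,-0.0415,0,0,0,0,0.085],[-0.006,-0.0415,0,0,0,0,0.085],[-0.006,-0.0415,0,0,0,0,0.085],[-0.006,-0.0415,0,0,0,0,0.085],[0,0,0,0,0,0,0.085],[0,0,0,0,0,0,0.085],[0,0,0,0,0,0,0.085]]';python3 snap.py c7
```

```text
clock: 28.45
position: [621.3, -240.2, 165.4]
ee_rot: [0.988, 0.153, 0.006, 0.003]
contact_force: [0.2, 0.5, 0.3]
gripper_width: 85.3
grasp_force: 0.0
clock: 29.65
position: [454.2, 100.5, 158.1]
ee_rot: [0.988, 0.152, -0.0, 0.0]
contact_force: [1.3, -0.0, 0.3]
gripper_width: 85.2
grasp_force: 0.0
[533.48519366 125.95341743 276.21958674]
```

View pics/c7.png

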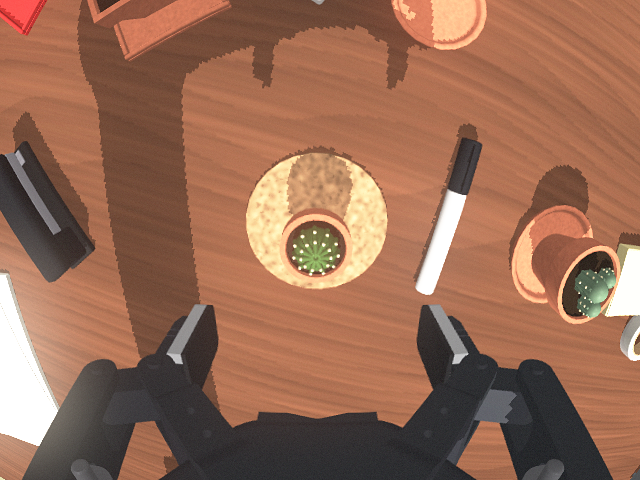

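The small round pot is centred on the mat at (316,250), in line with the fingers. I'll pick it up; contact should come at a TCP height of about 48.5.

```bash
python3 -m pendant '[[0,0,0.03,0,0,0,0.085],[0,0,0.035,0,0,0,0.085],[0,0,0.025,0,0,0,0.08],[0,0,0.019,0,0,0,0.08],[0,0,0,0,0,0,0.08],[0,0,0,0,0,0,0.04],[0,0,0,0,0,0,0.04],[0,0,0,0,0,0,0.04],[0,0,0,0,0,0,0.04],[0,0,0,0,0,0,0.04],[0,0,0,0,0,0,0.04]]'
python3 -m pendant '[[0,0,0,0,0,0,0.04],[0,0,-0.004,0,0,0,0.04],[0,0,0,0,0,0,0.04]]'
```

```text
clock: 30.8
position: [455.0, 101.2, 50.8]
ee_rot: [0.988, 0.152, 0.001, -0.0]
contact_force: [0.5, -1.7, 6.6]
gripper_width: 46.3
grasp_force: 61.4
clock: 31.1
position: [454.1, 101.1, 53.9]
ee_rot: [0.988, 0.152, 0.001, -0.0]
contact_force: [-0.8, -0.3, -1.6]
gripper_width: 46.4
grasp_force: 61.5
```

```bash
python3 -m pendant '[[0,0,-0.02,0,0,0,0.04],[0,0,-0.04,0,0,0,0.04],[0,0,-0.03,0,0,0,0.04],[0.0346,0.0179,0,0,0,0,0.04],[0.0346,0.0179,0,0,0,0,0.04],[0.0346,0.0179,0,0,0,0,0.04],[0.0346,0.0179,0,0,0,0,0.04],[0.0346,0.0179,0,0,0,0,0.04],[0,0,0,0,0,0,0.04],[0,0,0,0,0,0,0.04],[0,0,0,0,0,0,0.04]]';python3 snap.py c8;python3 -m pendant '[[0,0,0.04,0,0,0,0.04],[0,0,0.03,0,0,0,0.04],[0,0,0.01,0,0,0,0.04],[0,0,0,0,0,0,0.04],[0,0,0,0,0,0,0.04],[0,0,0,0,0,0,0.04]]'
```

```text
clock: 32.2
position: [644.6, 67.6, 142.7]
ee_rot: [0.988, 0.152, -0.001, -0.0]
contact_force: [-0.2, 0.7, -0.9]
gripper_width: 46.1
grasp_force: 62.0
[724.00329856  93.11413291 260.64550963]
clock: 32.85
position: [647.1, 68.0, 65.5]
ee_rot: [0.988, 0.152, 0.002, -0.0]
contact_force: [0.5, 0.4, -1.6]
gripper_width: 46.3
grasp_force: 62.0
```

View pics/c8.png

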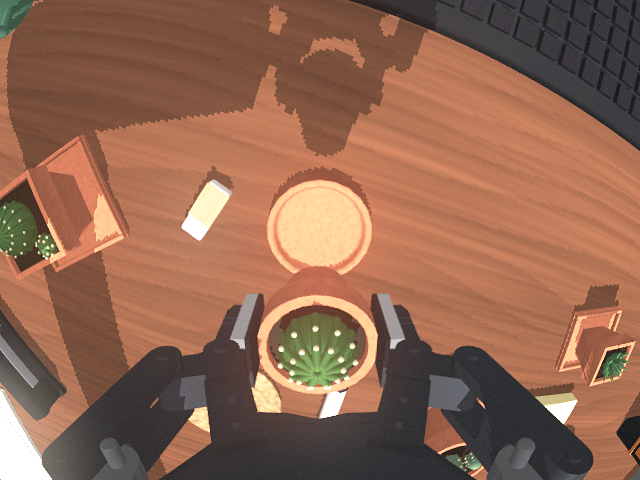

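The pot is held upright. The empty small round saucer is centred at about (319,229), rim spanning 267–372 by 181–278.

```bash
python3 - <<'E'
from h import *
g=pickle.load(open("c8.pkl","rb"))
P=plane(g,[(267,229),(372,229),(319,181),(278,258),(361,258)],10,1)[:,:2]
f=least_squares(lambda x:np.hypot(*(P-x).T)-38,P.mean(0));print(f.x,f.fun)
E
python3 -m pendant '[[-0.0005,0,0.008,0,0,0,0.04],[0,0,0.003,0,0,0,0.04],[0,0,0.001,0,0,0,0.04],[0,0,0,0,0,0,0.04]]'
```

```text
[646.36619862  67.12271269] [-0.51836818 -0.55793397 -1.62517371 -1.52475622 -1.50068325]
clock: 33.25
position: [645.4, 67.3, 51.2]
ee_rot: [0.988, 0.152, -0.0, 0.0]
contact_force: [0.2, -0.2, -1.7]
gripper_width: 45.7
grasp_force: 62.2
```

```bash
python3 -m pendant '[[0,0,0.001,0,0,0,0.04],[0,0,0,0,0,0,0.04]]';python3 -m pendant '[[0,0,0.001,0,0,0,0.04],[0,0,0,0,0,0,0.04]]'
```

```text
clock: 33.45
position: [645.7, 67.4, 50.9]
ee_rot: [0.988, 0.152, 0.0, 0.0]
contact_force: [-0.4, -0.5, 2.2]
gripper_width: 46.2
grasp_force: 62.4
clock: 33.65
position: [645.7, 67.4, 50.9]
ee_rot: [0.988, 0.152, 0.0, 0.0]
contact_force: [-3.3, -0.0, 6.9]
gripper_width: 46.4
grasp_force: 62.8
```

```bash
python3 -m pendant '[[0,0,0,0,0,0,0.085],[0,0,0,0,0,0,0.085],[0,0,0,0,0,0,0.085],[0,0,0,0,0,0,0.085],[0,0,-0.03,0,0,0,0.085],[0,0,-0.04,0,0,0,0.085],[0,0,-0.045,0,0,0,0.085],[0,0,-0.045,0,0,0,0.085],[0,0,-0.045,0,0,0,0.085],[0,0,-0.045,0,0,0,0.085],[0,0,-0.045,0,0,0,0.085]]';python3 -m pendant '[[-0.03,0.02,0,0,0,8,0.085],[-0.03,0.02,0,0,0,8,0.085],[0,0.02,0,0,0,1.5,0.085],[0,0,0,0,0,0,0.085],[0,0,0,0,0,0,0.085],[0,0,0,0,0,0,0.085]]';python3 snap.py w3
python3 - <<'E'
import cv2
im=cv2.imread("pics/w3.png");cv2.imwrite("pics/w3b.png",cv2.resize(im[60:360],(800,375),interpolation=cv2.INTER_CUBIC))
E
```

```text
clock: 34.75
position: [645.1, 67.2, 346.2]
ee_rot: [0.988, 0.152, 0.0, -0.0]
contact_force: [0.7, 0.3, -0.4]
gripper_width: 85.1
grasp_force: 0.0
clock: 35.35
position: [597.4, -4.8, 343.9]
ee_rot: [1.0, 0.0, -0.0, -0.0]
contact_force: [0.6, -0.0, 0.4]
gripper_width: 85.1
grasp_force: 0.0
[680.39693051  -3.94624675 462.0037355 ]
```

View pics/w3b.png

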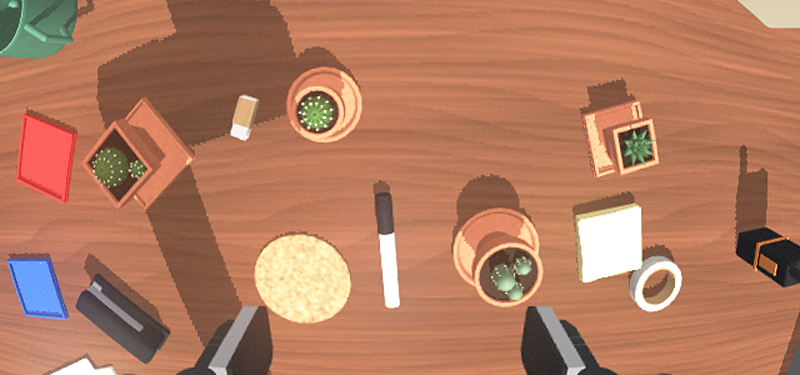

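The final view shows each pot upright in the saucer of its own shape and size, and the radio still standing. I'll check the offsets numerically.

Run:
```python
from h import *
g=pickle.load(open("w3.pkl","rb"))
f=lambda m,z:plane(g,(np.array(m)+.5)/1.25-.5+[0,60],z,1)[:,:2]
print("SL",f([(120,130),(157,160),(122,207),(84,165)],66).mean(0),"saucer top,right",f([(147,98),(194,157)],10).tolist())
print("RL",f([(474,274),(543,274),(508,242),(508,306)],66).mean(0))
print("RS",f([(296,113),(342,113),(319,92),(319,134)],50).mean(0))
print("SS",f([(612,128),(652,119),(659,163),(618,173)],50).mean(0))
P=f([(582,107),(640,100),(596,178)],10);print("SqS",P.tolist(),(P[1]+P[2])/2)
def c(P,r):
    s=least_squares(lambda x:np.hypot(*(P-x).T)-r,P.mean(0));print("saucer",s.x,s.fun)
c(f([(453,244),(541,240),(496,208)],10),48)
c(f([(287,104),(362,104),(324,67),(324,142)],10),38)
```

```text
SL [602.75847469 269.46042499] saucer top,right [[664.3981980834627, 261.6234138954314], [597.5918410259883, 209.70653191183436]]
RL [ 491.25444648 -111.44614506]
RS [641.77765205  65.54136405]
SS [ 617.90411079 -238.23005098]
SqS [[649.182784989652, -192.49456784827987], [661.6880977721244, -261.0932877781258], [574.872288962004, -215.74105671680402]] [ 618.28019337 -238.41717225]
saucer [ 493.51477088 -111.61343131] [ 1.17044087  1.13974731 -0.44711628]
saucer [646.04469086  66.94780141] [-0.82580416 -0.83569241 -0.89454171 -0.93910664]
```

```bash
python3 -c "from bench import arm;print(arm.job_done())"
```

```text
the job is handed in; nothing more can be done
None
```

I set all four pots on their own saucers and handed the job in at about 35 s; the last view shows them upright, by measurement about 5 mm or less off centre, with the radio still standing, but the call returned no verdict.

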